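# Close up the book row and lock the sliding bookend

## Task

Pull the bookend's lock knob straight out until it clicks out and frees the bookend, slide the bookend along until the three books stand snug together against the end plate, then push the knob fully home to lock it there. Push gently: keep the books upright in the rack and unsqueezed, never force the bookend along while it is locked, and leave the other things on the desk where they are.

Things in the scene. Friction and masses are not known exactly. Their poses are not given: they have to be found in the camera images.
- rack: Grey steel book rack standing on the desk, immovable. Base plate 185 (x) x 430 (y) x 10 mm thick; an aluminium guide rail 20 mm tall runs along its front (x = -85 to -75 mm, 40 to 60 mm above the desk). Origin: on the desk, mid-length, 12.5 mm behind the middle of the depth. x points to the back of the rack, away from the robot; y along the rack towards the end plate; z up. The rack may be turned by up to 0.3 rad about z.
- end_plate: Fixed steel end plate, 130 deep (x) x 140 tall, 6 mm thick, standing on the rack's base and immovable; how far along the rack it stands differs each time. Origin: on the inner face (the face towards the books), at the base's top (10 mm above the desk), mid-depth. Axes parallel to the rack's; the books stand on its -y side.
- bookend (a joint): Sliding bookend: position along the rail in m (0 to 0.30), growing towards the end plate (rack +y). Slides freely against about 1.5 N friction and light drag while the lock knob is out; held by a light brake on the rail (about 6 N) while the knob is in.
- bookend_face (a point): Point on the sliding bookend's steel plate (130 deep x 140 tall x 4 mm): on the face towards the books, mid-depth, 10 mm above the desk. Axes parallel to the rack's. The bookend's black slide block on the front rail (44 mm wide along the rack, top 77 mm above the desk, front face 115 mm in front (-x) of this point) has its middle 22 mm to the -y side of this face.
- lock_knob (a joint): Push-pull lock knob: m pulled out of the slide block, straight towards the front (rack -x). About 0 = in, locked; 0.014 = out, free. Over-centre detent: it snaps to whichever end is nearer (dead centre is 0.009): pulling it out takes about 10 N, pushing it in about 7 N.
- knob_grip (a point): Middle of the black lock knob's head, a cylinder 25 mm in diameter and 24 mm long whose axis is level along rack x, on a 10 mm shaft at the front of the bookend's slide block; 50 mm above the desk. With the knob in, the head starts 14 mm in front of the block. Nothing stands beside, above or in front of it within 30 mm; the bookend's plate begins 76 mm behind it (knob in). The point moves with the knob; axes parallel to the rack's.
- book_thin: Loose hardback with grey cover, standing upright on the rack, 26 thick (y) x 125 deep (x) x 150 mm tall, about 0.23 kg. Origin: centre of its underside; z up.
- book_mid: Loose hardback with card-brown cover, standing upright on the rack, 31 thick (y) x 125 deep (x) x 165 mm tall, about 0.28 kg. Origin: centre of its underside; z up.
- book_thick: Loose hardback with grey cover, standing upright on the rack, 37 thick (y) x 125 deep (x) x 158 mm tall, about 0.33 kg. Origin: centre of its underside; z up. The three books stand loosely in a row, in any order, with gaps of about 3 to 25 mm, between bookend and end plate; together they are 94 mm thick.
- phone: Bystander: black phone lying flat, 150 (x) x 72 x 8 mm. Origin under its centre.
- mouse: Bystander: black computer mouse on the white mouse mat, 100 (x) x 58 x 30 mm. Origin under its centre.
- mug: Bystander: white mug, 80 mm across, 95 mm tall, handle at +y. Origin under its centre.
- clip_jar: Bystander: small clear jar, 32 mm across, 45 mm tall, on the rack's base outside the end plate. Origin under its centre.
- earbud_case: Bystander: white rounded case 60 (x) x 46 x 22 mm. Origin under its centre.
- stapler: Bystander: grey stapler 130 (x) x 36 x 42 mm. Origin under its centre.
Things that resemble listed ones, but are neither listed nor needed, are in the scene too. Leave any blue or orange look-alike of the book_mid alone. What is shaped like the book_thick but purple is not meant.

How it is judged:
On the way, in this order (a step that is already met when the one before it is completed fails the run):
1. the lock knob is out at its detent (over 11 mm) with the row still open (value of joint lock_knob above 0.011 m and y of bookend_face in the frame of end_plate below -0.11 m), for 0.2 s.
2. with the knob out, the bookend has closed the row: its face is less than 99 mm from the end plate's (value of joint lock_knob above 0.011 m and y of bookend_face in the frame of end_plate above -0.099 m), for 0.2 s.
At the end, for the whole second after the job is handed in: The lock knob is in (under 2 mm out); the bookend is at rest with its face less than 99 mm from the end plate's inner face (the books are 94 mm thick together); all three books are between them, upright within 0.10 rad, within 30 mm of the plates' mid-depth, and at rest (y of bookend_face in the frame of end_plate above -0.099 m and value of joint lock_knob below 0.002 m and velocity of joint bookend between -0.005 and 0.005 m/s and angle between each of book_thin, book_mid, book_thick's own z axis and vertical below 0.1 rad and y of book_thin in the frame of end_plate between -0.091 and -0.008 m and y of book_mid in the frame of end_plate between -0.091 and -0.008 m and y of book_thick in the frame of end_plate between -0.091 and -0.008 m and x of book_thin in the frame of end_plate between -0.03 and 0.03 m and x of book_mid in the frame of end_plate between -0.03 and 0.03 m and x of book_thick in the frame of end_plate between -0.03 and 0.03 m and linear speed of each of book_thin, book_mid, book_thick below 0.01 m/s); the robot touches nothing.
It fails at once if the bookend is forced along (over 30 mm/s) while the knob is in (under 5 mm), over 12 mm from where it started and with the row still open (over 102 mm) (distance of bookend_face from where it was at the start of the episode above 0.012 m and y of bookend_face in the frame of end_plate below -0.102 m and value of joint lock_knob below 0.005 m and (velocity of joint bookend above 0.03 m/s or velocity of joint bookend below -0.03 m/s)).
It fails at once if a book is squeezed or hit with more than 40 N (contact force between any of book_thin, book_mid, book_thick and anything else above 40 N).
It fails at once if a book tips by more than 0.35 rad (angle between any of book_thin, book_mid, book_thick's own z axis and vertical above 0.35 rad).
It fails at once if a bystander is moved more than 30 mm (distance of any of phone, mouse, mug, clip_jar, earbud_case, stapler from where it was at the start of the episode above 0.03 m).
It also fails if it takes over 42 s, if anything falls off the work surface, if the arm or the gripper's body presses on something with over 40 N, if the wrist force passes 120 N, or if a joint passes its speed limit or range.

## Robot

A 7-joint arm with a two-finger parallel gripper is mounted at the origin on the work surface. World frame = base frame: x ahead of the robot, y to its left, z up, the work surface at z = 0. Lengths are in m, angles in rad, forces in N, time in s.
With the tool pointing down it reaches from about 0.425 to 0.8 m from the base axis. Payload 8.3 kg.
Tool frame: the origin (TCP) lies at the very end of the fingers, on their centre line; the grasp point (between the pads) lies 19 mm behind it; z points along the fingers, y is the line along which they close (so a half turn about z gives the same grasp; the last joint's range is limited). The gripper opens to 85 mm and grips with 20 to 120 N. Pads are 22 mm wide; open, the fingers measure 114 mm over their backs; the gripper's body (76 mm by 85 mm) begins 54 mm behind the grasp point. The pads swing forward as they close: fully open they stand 13 mm farther back than shut.
Start: joints at [-1.404, 0.383, 0.016, 1.37, -0.006, 1.388, -0.046], TCP at [0.142, 0.609, 0.231] pointing down, gripper open.
Joint ranges: [-2.95, 2.95], [-0.25, 2.06], [-1.52, 1.56], [0.18, 2.33], [-1.44, 4.58], [0.02, 2.06], [-3.01, 3.01]. Speed limits (rad/s): [2.39, 2.39, 3.01, 3.01, 3.14, 3.14, 3.14].

## Interface

Orientations are given as a unit quaternion [w, x, y, z].
In Python, from rig import manip gives the robot as it stands.
- The arm moves only by the tool step_arm, never from a script. Its argument "rows" is a list of rows, each an object with "dp": the shift along the tool's x, y, z in cm, a list of three; "angular": the turn, a rotation vector about the tool's x, y, z in rad, a list of three; "jaw": the finger opening in cm, from 0 to 8.54. A call has 1 to 5 rows; each row is the pose to reach, as a shift and turn from the pose commanded when the call began, along the tool's axes at that moment; what a row does not reach only later rows make up. A row lasts 1/12 s, in which the tool goes at most 41.7 mm and 7.16 degrees, less where a joint would pass 70% of its speed; a pose out of reach is approached as far as the arm can. A call with a gripper value outside its range is refused whole. The fingers move at their own pace and stop on an object; "newtons" is the grip in N (left out, the last holds). Time passes only in rows, so rows that repeat a pose let the fingers close. It gives the time, the measured TCP pose, the force, the opening and the grip force at its end, in the units of the state.
- manip.get_state(): the state, without advancing time (a new reading comes with each control period).
- manip.capture(name): name is "scene" or "top" or "wrist"; returns a dict with "img" (480x640x3 uint8, red, green, blue), "range_z" (480x640 float32, m along the optical axis (not along the pixel's ray), 0 where there is no reading), "fx", "fy", "cx", "cy" (pixels), "origin" and "orientation" of the camera in the world. Camera axes: x right, y down, z forward; pixel columns grow to the right and rows downward; lengths in m; the calibration is good to about 2 mm. The wrist camera is an equidistant fisheye: a pixel r from the principal point sees the ray r / f radians off the axis. A picture is of the moment at which its call begins.
- manip.sign_off(): hands the job in; it is judged then, once.
The state is a dict: "time": time; "qpos": joint angles; "qd": joint speeds; "effort": joint torques, N m; "position": TCP position; "tcp_rot": TCP orientation; "ft_force": force on the tool from outside, world axes, zero at the start; "torque": the same for the moment, N m; "grip_width": finger opening in m; "finger_force": force on a finger pad.
Only numpy, scipy, OpenCV 4.12 (cv2) and the standard library are available. Lean on these libraries where they do the work, as an engineer would, in place of code of your own. Each camera call takes 0.05 s, during which the arm holds its last target. There are 200 camera calls.

## Working session

There is one attempt and no reset: what is moved stays moved. The work goes in short steps, Python scripts to look and compute and a tool call to move; the robot and the scene stay as the last step left them, time stands still between calls to the robot, and variables do not carry over. Pictures are saved under pics/ and viewed, at most 10 in all, crops included, and the job is handed in when it is done.

Besides the shell and the picture viewer there is one more tool, called after "Call:" by a JSON object that holds its "fn" and its "kwargs", one argument or row to a line. step_arm: Moves the arm, as the interface text tells. Its arguments: {"type":"object","properties":{"rows":{"type":"array"},"newtons":{"type":"number"}},"required":["rows"]}

```bash
mkdir -p pics; cat > h.py <<'E'
import numpy as np,cv2
from rig import manip
from scipy.spatial.transform import Rotation as R
def rot(q): return R.from_quat([q[1],q[2],q[3],q[0]]).as_matrix()
def cloud(c):
    v,u=np.mgrid[:480,:640]; z=c["range_z"]
    P=np.stack([(u-c["cx"])/c["fx"]*z,(v-c["cy"])/c["fy"]*z,z],-1)
    W=P@rot(c["orientation"]).T+np.array(c["origin"]); W[z==0]=np.nan
    return W
def save(c,n): cv2.imwrite(f"pics/{n}.png",cv2.cvtColor(c["img"],cv2.COLOR_RGB2BGR))
E
python3 - <<'E'
from h import *
for n in("scene","top"):
    c=manip.capture(n); save(c,n); np.savez(n,**c); print(n,c["origin"],c["orientation"],c["fx"])
s=manip.get_state(); print(s["time"],s["position"],s["tcp_rot"],s["ft_force"])
E
```

```text
scene [ 1.21990163 -0.65141912  0.71933418] [-0.40942019  0.82750925  0.34705711 -0.16478751] 449.65529661733507
top [ 0.54584454 -0.01852459  1.33602424] [ 0.01235712 -0.70130441  0.71247179 -0.02008441] 513.3820541462314
0.1 [0.14217626 0.60813714 0.23033056] [-1.00621273e-04  1.14580156e-01  9.93413578e-01 -9.16886349e-04] [ 0.696233  -0.3644402  0.8641235]
```

View pics/scene.png

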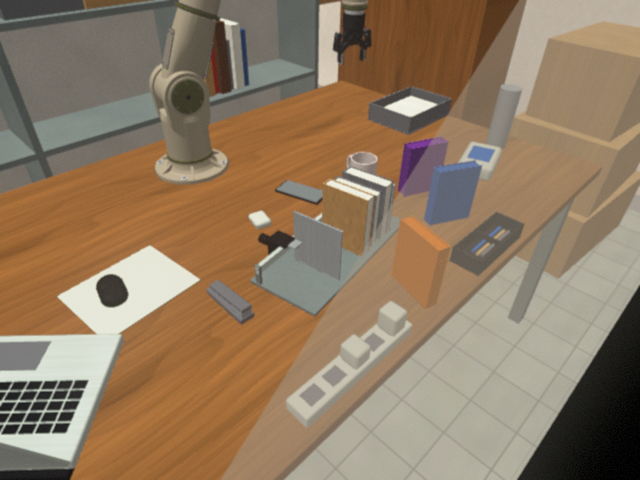

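View pics/top.png

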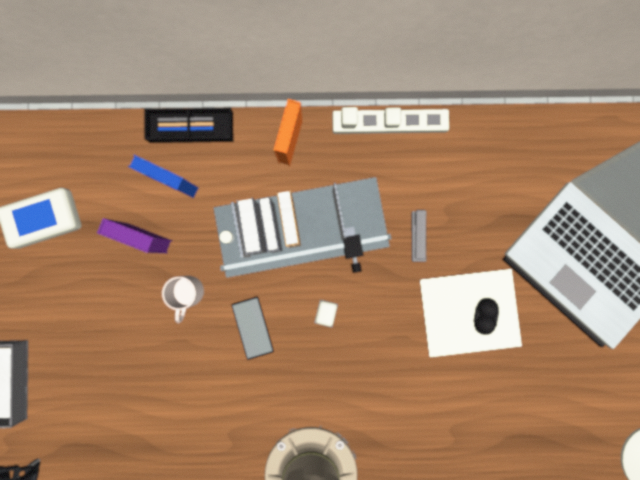

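The top view shows the rack in the middle of the desk. The bookend plate is at about (345,210), the slide block at (353,245) and the knob at (356,267). The books are at (250..290,225) and the end plate at (237,230). The only knob is the black one in front of the block. The blue, orange and purple books stand apart from the rack.

```bash
python3 - <<'E'
from h import *
c=dict(np.load("top.npz")); W=cloud(c); z=W[...,2]
def reg(u0,u1,v0,v1,z0,z1):
    m=np.zeros(z.shape,bool); m[v0:v1,u0:u1]=1
    return m&(z>z0)&(z<z1)
def rect(n,m):
    p=W[m]; r=cv2.minAreaRect(p[:,:2].astype(np.float32)*1000); print(n,len(p),np.round(r[0],1),np.round(r[1],1),round(r[2],1),"z",np.round(np.nanmedian(p[:,2]),4))
rail=reg(215,395,230,275,.052,.068)
rect("rail",rail&(np.arange(640)[None]<335))
rect("base",reg(210,392,175,280,.004,.016))
rect("block",reg(335,370,225,262,.07,.085))
rect("knob",reg(340,368,256,280,.04,.075))
rect("bplate",reg(330,356,175,240,.12,.17))
rect("endplate",reg(228,245,190,262,.13,.153))
rect("books",reg(228,305,180,262,.14,.19))
# rail angle
p=W[rail&(np.arange(640)[None]<335)]; vx,vy,_,_=cv2.fitLine(p[:,:2].astype(np.float32),cv2.DIST_HUBER,0,.01,.01).ravel(); print("rail dir",vx,vy,np.arctan2(-vx*np.sign(vy),abs(vy)))
big=cv2.resize(c["img"][165:290,205:400],None,fx=4,fy=4,interpolation=cv2.INTER_CUBIC); cv2.imwrite("pics/crop.png",big[...,::-1])
E
```

```text
rail 607 [592.5  80.7] [ 95.4 285.9] 10.2 z 0.0596
base 7659 [629.1  15.4] [469.2 271.1] 89.1 z 0.0099
block 472 [ 589.7 -110.6] [83.7 43.7] 10.5 z 0.0766
knob 126 [ 533.9 -117.4] [49.  26.8] 25.0 z 0.0591
bplate 141 [658.5 -78.7] [130.1   4.2] 9.7 z 0.1507
endplate 194 [617.1 159.3] [128.4   7.1] 9.9 z 0.149
books 2517 [628.2  93.5] [128.5 140.7] 9.6 z 0.165
rail dir 0.145078 -0.98942024 0.14559181
```

View pics/crop.png

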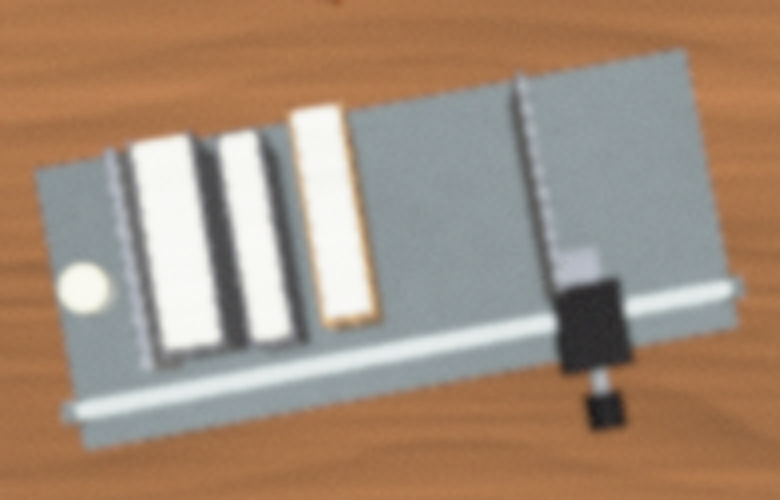

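Rack yaw is about +0.171 rad: the plate edges, the plate-to-plate line and the 130 mm plate length agree. The block top (76.6 mm) and rail top (59.6 mm) match the given heights. That puts the knob at about (0.523, -0.122, 0.05) and leaves 142 mm to slide. I'm setting out now, turning the tool by -0.4 rad on the way.

Call:
{"fn": "step_arm", "kwargs": {
  "rows": [
    {"dp":[-3.2,-2.4,0],"angular":[0,0,-0.1],"jaw":7},
    {"dp":[-6.4,-4.8,0],"angular":[0,0,-0.2],"jaw":7},
    {"dp":[-9.6,-7.2,0],"angular":[0,0,-0.3],"jaw":7},
    {"dp":[-12.8,-9.6,0],"angular":[0,0,-0.4],"jaw":7},
    {"dp":[-16,-12,0],"angular":[0,0,-0.4],"jaw":7}
  ]
}}

```text
time: 0.52
position: [0.2716, 0.4534, 0.2309]
tcp_rot: [-0.0, -0.088, 0.996, -0.0]
ft_force: [0.6, -0.1, 0.4]
grip_width: 0.0702
finger_force: 0.0
```

```bash
cat > g.py <<'E'
from h import *
import sys
s=manip.get_state(); p=np.array(s["position"]); T=rot(s["tcp_rot"])
print("t",s["time"],"p",np.round(p,4),"F",np.round(s["ft_force"],1),"w",round(s["grip_width"],4),"yaw tool y",np.degrees(np.arctan2(T[1,1],T[0,1])),"z",np.round(T[:,2],3), "q7",s["qpos"][6])
for a in sys.argv[1:]:
    t=np.array(eval(a)); print(a,np.round(T.T@(t-p)*100,2))
E
python3 g.py "(.45,.25,.23)" "(.521,-.122,.2)"
```

```text
t 0.5167 p [0.2716 0.4534 0.2309] F [ 0.6 -0.1  0.4] w 0.0702 yaw tool y 100.13705532437488 z [-0.    -0.001 -1.   ] q7 0.6640153355785006
(.45,.25,.23) [-13.98 -23.17   0.09]
(.521,-.122,.2) [-14.43 -61.03   3.11]
```

Call:
{"fn": "step_arm", "kwargs": {
  "rows": [
    {"dp":[-2.1,-3.4,0],"angular":[0,0,0],"jaw":7},
    {"dp":[-4.2,-6.8,0],"angular":[0,0,0],"jaw":7},
    {"dp":[-6.3,-10.2,0],"angular":[0,0,0],"jaw":7},
    {"dp":[-8.4,-13.6,0],"angular":[0,0,0],"jaw":7},
    {"dp":[-10.5,-17,0],"angular":[0,0,0],"jaw":7}
  ]
}}

```text
time: 0.93
position: [0.4038, 0.3036, 0.2311]
tcp_rot: [-0.0, -0.085, 0.996, -0.0]
ft_force: [0.7, -0.1, 0.8]
grip_width: 0.0698
finger_force: 0.0
```

Call:
{"fn": "step_arm", "kwargs": {
  "rows": [
    {"dp":[-1,-4,0],"angular":[0,0,0],"jaw":7},
    {"dp":[-2,-8,0],"angular":[0,0,0],"jaw":7},
    {"dp":[-3,-12,0],"angular":[0,0,0],"jaw":7},
    {"dp":[-4,-16,0],"angular":[0,0,0],"jaw":7},
    {"dp":[-4,-20,0],"angular":[0,0,0],"jaw":7}
  ]
}}

```text
time: 1.35
position: [0.4774, 0.1131, 0.231]
tcp_rot: [0.0, -0.085, 0.996, -0.0]
ft_force: [0.4, 0.2, -0.3]
grip_width: 0.0698
finger_force: 0.0
```

```bash
python3 g.py "(.521,-.122,.18)"
```

```text
t 1.35 p [0.4774 0.1131 0.231 ] F [ 0.4  0.2 -0.3] w 0.0698 yaw tool y 99.73793696816729 z [ 0. -0. -1.] q7 1.4765065012930552
(.521,-.122,.18) [ -0.32 -23.91   5.11]
```

Call:
{"fn": "step_arm", "kwargs": {
  "rows": [
    {"dp":[-0.1,-4.1,0],"angular":[0,0,0],"jaw":7},
    {"dp":[-0.2,-8.2,0],"angular":[0,0,0],"jaw":7},
    {"dp":[-0.3,-12.3,0],"angular":[0,0,0],"jaw":7},
    {"dp":[-0.3,-16.4,0],"angular":[0,0,0],"jaw":7},
    {"dp":[-0.3,-20.4,0.5],"angular":[0,0,0],"jaw":7}
  ]
}}

```text
time: 1.77
position: [0.5141, -0.0876, 0.227]
tcp_rot: [0.001, -0.085, 0.996, -0.0]
ft_force: [0.8, 0.3, -0.7]
grip_width: 0.07
finger_force: 0.0
```

Call:
{"fn": "step_arm", "kwargs": {
  "rows": [
    {"dp":[0,-2,2],"angular":[0,0,0],"jaw":7},
    {"dp":[0,-3.5,4],"angular":[0,0,0],"jaw":7},
    {"dp":[0,-3.5,4.5],"angular":[0,0,0],"jaw":7},
    {"dp":[0,-3.5,4.5],"angular":[0,0,0],"jaw":7}
  ]
}}

```text
time: 2.1
position: [0.5184, -0.1202, 0.1793]
tcp_rot: [-0.002, -0.084, 0.996, 0.0]
ft_force: [0.5, 0.6, -0.4]
grip_width: 0.0697
finger_force: 0.0
```

```bash
python3 - <<'E'
from h import *
c=manip.capture("wrist"); save(c,"wrist1"); np.savez("wrist1",**c)
c=manip.capture("top");np.savez("top2",**c)
E
python3 g.py "(.523,-.122,.031)"
```

```text
t 2.2 p [ 0.52   -0.1186  0.1816] F [0.8 0.4 0.3] w 0.07 yaw tool y 99.82803709047883 z [-0.  0. -1.] q7 2.0298385019892407
(.523,-.122,.031) [-0.25 -0.39 15.06]
```

View pics/wrist1.png

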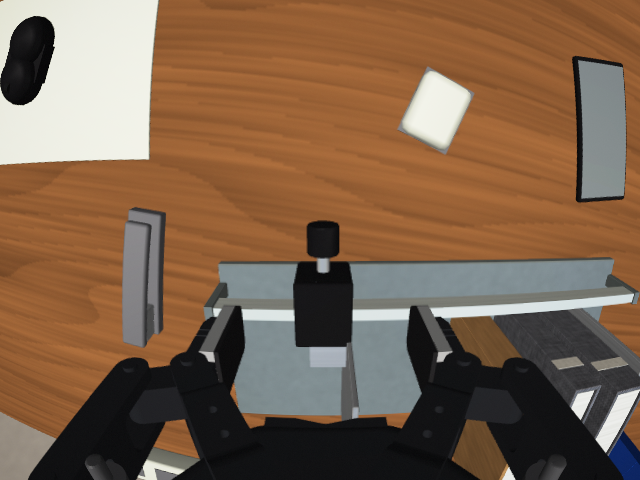

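The wrist view shows the knob head at (323,240), the shaft at (323,265) and the block at (323,305). It is centred between the fingers sideways. I'll measure it with the fisheye model.

```bash
python3 - <<'E'
from h import *
c=dict(np.load("wrist1.npz")); g=c["img"].max(-1)
m=np.zeros(g.shape,np.uint8); m[215:262,300:345]=(g[215:262,300:345]<50)
n,l,st,ce=cv2.connectedComponentsWithStats(m); k=1+np.argmax(st[1:,4]); print(st[k],ce[k])
v,u=np.nonzero(l==k); z=c["range_z"][v,u]
x=u-c["cx"];y=v-c["cy"];r=np.hypot(x,y)+1e-9;t=r/c["fx"]
P=np.stack([np.tan(t)*x/r*z,np.tan(t)*y/r*z,z],-1)@rot(c["orientation"]).T+c["origin"]
a=.171;B=np.array([[np.cos(a),np.sin(a)],[-np.sin(a),np.cos(a)]])
Q=P[:,:2]@B.T; top=P[:,2]>.045
for f in(0,1):print(np.percentile(Q[top,f],[2,50,98]))
print(np.percentile(P[:,2],[2,50,98])); ctr=[np.mean(np.percentile(Q[top,f],[2,98])) for f in(0,1)]
print(B.T@ctr)
E
```

```text
[ 307  221   32   37 1077] [322.73909006 238.79387187]
[0.48154896 0.49088565 0.50382288]
[-0.21851545 -0.20710726 -0.19582095]
[0.04620455 0.0601626  0.06291503]
[ 0.52075351 -0.12030736]
```

Call:
{"fn": "step_arm", "kwargs": {
  "rows": [
    {"dp":[-0.1,-0.2,4],"angular":[0,0,0],"jaw":5},
    {"dp":[-0.1,-0.2,8],"angular":[0,0,0],"jaw":5},
    {"dp":[-0.1,-0.2,11.5],"angular":[0,0,0],"jaw":5},
    {"dp":[-0.1,-0.2,14],"angular":[0,0,0],"jaw":5},
    {"dp":[-0.1,-0.2,15],"angular":[0,0,0],"jaw":5}
  ]
}}

```text
time: 2.62
position: [0.5198, -0.1193, 0.0287]
tcp_rot: [-0.002, -0.086, 0.996, 0.001]
ft_force: [0.3, 1.3, 0.3]
grip_width: 0.0496
finger_force: 0.0
```

Call:
{"fn": "step_arm", "kwargs": {
  "rows": [
    {"dp":[0,0,0],"jaw":3.5,"angular":[0,0,0]},
    {"dp":[0,0,0],"jaw":2.8,"angular":[0,0,0]},
    {"dp":[0,0,0],"jaw":2.6,"angular":[0,0,0]}
  ],
  "newtons": 40
}}

```text
time: 2.87
position: [0.523, -0.1216, 0.0336]
tcp_rot: [0.002, -0.085, 0.996, -0.0]
ft_force: [-0.0, 0.2, 0.6]
grip_width: 0.026
finger_force: 0.0
```

```bash
python3 g.py "(.521,-.121,.031)"
```

```text
t 2.8667 p [ 0.523  -0.1216  0.0336] F [-0.   0.2  0.6] w 0.026 yaw tool y 99.79146710082864 z [ 0.004 -0.    -1.   ] q7 2.1324080478677105
(.521,-.121,.031) [0.19 0.09 0.26]
```

Call:
{"fn": "step_arm", "kwargs": {
  "rows": [
    {"dp":[0,0,0.1],"jaw":1.5,"angular":[0,0,0]},
    {"dp":[0,0,0.1],"jaw":1.5,"angular":[0,0,0]},
    {"dp":[0,0,0.1],"jaw":1.5,"angular":[0,0,0]},
    {"dp":[0,0,0.1],"jaw":1.5,"angular":[0,0,0]}
  ],
  "newtons": 60
}}

```text
time: 3.2
position: [0.523, -0.1216, 0.0334]
tcp_rot: [0.002, -0.085, 0.996, 0.0]
ft_force: [-4.1, 2.6, 11.9]
grip_width: 0.0233
finger_force: 58.1
```

Gripping 23.3 mm with an upward push means the pads sit a little above the knob's middle. I'll regrip about 4 mm lower.

Call:
{"fn": "step_arm", "kwargs": {
  "rows": [
    {"dp":[0,0,0],"jaw":3.5,"angular":[0,0,0]},
    {"dp":[0,0,0],"jaw":3.5,"angular":[0,0,0]},
    {"dp":[0,0,0.4],"jaw":3.5,"angular":[0,0,0]},
    {"dp":[0,0,0.4],"jaw":3.5,"angular":[0,0,0]}
  ]
}}

```text
time: 3.53
position: [0.5212, -0.1215, 0.0262]
tcp_rot: [0.0, -0.085, 0.996, 0.0]
ft_force: [0.4, 0.6, -0.0]
grip_width: 0.0352
finger_force: 0.0
```

Call:
{"fn": "step_arm", "kwargs": {
  "rows": [
    {"dp":[0,0,0],"jaw":1.5,"angular":[0,0,0]},
    {"dp":[0,0,0],"jaw":1.5,"angular":[0,0,0]},
    {"dp":[0,0,0],"jaw":1.5,"angular":[0,0,0]},
    {"dp":[0,0,0],"jaw":1.5,"angular":[0,0,0]},
    {"dp":[0,0,0],"jaw":1.5,"angular":[0,0,0]}
  ]
}}

```text
time: 3.95
position: [0.521, -0.1217, 0.0263]
tcp_rot: [-0.0, -0.085, 0.996, -0.0]
ft_force: [-1.8, -0.3, 2.8]
grip_width: 0.0231
finger_force: 58.6
```

Call:
{"fn": "step_arm", "kwargs": {
  "rows": [
    {"dp":[0.3,0,0],"jaw":1.5,"angular":[0,0,0]},
    {"dp":[0.6,0,0],"jaw":1.5,"angular":[0,0,0]},
    {"dp":[0.9,0,0],"jaw":1.5,"angular":[0,0,0]},
    {"dp":[1.2,0,0],"jaw":1.5,"angular":[0,0,0]},
    {"dp":[1.4,0,0],"jaw":1.5,"angular":[0,0,0]}
  ]
}}

```text
time: 4.37
position: [0.5068, -0.1241, 0.0263]
tcp_rot: [-0.0, -0.085, 0.996, 0.0]
ft_force: [11.3, 3.1, -1.8]
grip_width: 0.0231
finger_force: 60.0
```

Call:
{"fn": "step_arm", "kwargs": {
  "rows": [
    {"dp":[0.1,0,0],"jaw":1.5,"angular":[0,0,0]},
    {"dp":[0.1,0,0],"jaw":1.5,"angular":[0,0,0]},
    {"dp":[0.1,0,0],"jaw":1.5,"angular":[0,0,0]}
  ]
}}

```text
time: 4.62
position: [0.507, -0.1241, 0.0265]
tcp_rot: [0.001, -0.085, 0.996, -0.0]
ft_force: [4.4, -0.8, -1.6]
grip_width: 0.0236
finger_force: 59.8
```

```bash
python3 - <<'E'
from h import *
c=manip.capture("wrist"); save(c,"wrist2"); np.savez("wrist2",**c)
E
python3 g.py "(.521,-.1217,.0263)"
```

```text
t 4.6667 p [ 0.507  -0.1241  0.0265] F [ 4.2  0.3 -2.1] w 0.0237 yaw tool y 99.76571341423976 z [ 0.001 -0.    -1.   ] q7 2.1416443104780876
(.521,-.1217,.0263) [-1.42 -0.    0.02]
```

View pics/wrist2.png

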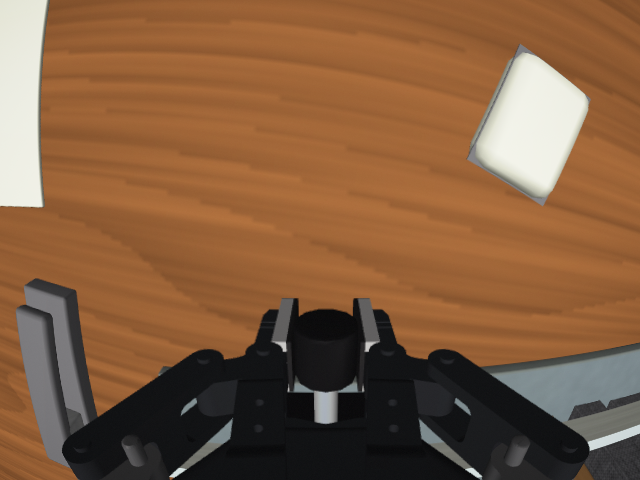

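The wrist view shows the knob head held between the pads at (325,350), with the shaft showing at (325,405) below it. I'll measure how far the head has come.

```bash
cat > k.py <<'E'
from h import *
def knob(c,box=(305,395,294,356)):
    v0,v1,u0,u1=box; g=c["img"].max(-1)
    v,u=np.nonzero((g<50)); k=(v>=v0)&(v<v1)&(u>=u0)&(u<u1); v=v[k];u=u[k]; z=c["range_z"][v,u]
    x=u-c["cx"];y=v-c["cy"];r=np.hypot(x,y)+1e-9;t=r/c["fx"]
    P=np.stack([np.tan(t)*x/r*z,np.tan(t)*y/r*z,z],-1)@rot(c["orientation"]).T+c["origin"]
    a=.171;B=np.array([[np.cos(a),np.sin(a)],[-np.sin(a),np.cos(a)]])
    Q=P[:,:2]@B.T; top=(P[:,2]>.056)&(P[:,2]<.066)
    return [np.round(np.percentile(Q[top,f],[2,50,98]),4) for f in(0,1)],top.sum()
E
python3 - <<'E'
from k import *
print(knob(dict(np.load("wrist1.npz")),(215,262,300,345))); print(knob(dict(np.load("wrist2.npz"))))
E
```

```text
([array([0.4818, 0.4922, 0.5039]), array([-0.2175, -0.2071, -0.1974])], np.int64(856))
([array([0.467 , 0.4764, 0.4894]), array([-0.2175, -0.2075, -0.1974])], np.int64(3272))
```

The head is 14.5–15 mm farther out, so the knob is at its detent. I'll start sliding along tool +y, watching the force.

Call:
{"fn": "step_arm", "kwargs": {
  "rows": [
    {"dp":[0,0.1,0],"jaw":1.5,"angular":[0,0,0]},
    {"dp":[0,0.3,0],"jaw":1.5,"angular":[0,0,0]},
    {"dp":[0,0.6,0],"jaw":1.5,"angular":[0,0,0]},
    {"dp":[0,1,0],"jaw":1.5,"angular":[0,0,0]},
    {"dp":[0,1.4,0],"jaw":1.5,"angular":[0,0,0]}
  ]
}}

```text
time: 5.08
position: [0.5047, -0.1106, 0.0265]
tcp_rot: [0.001, -0.085, 0.996, -0.0]
ft_force: [5.9, -0.5, -1.4]
grip_width: 0.0236
finger_force: 59.8
```

Call:
{"fn": "step_arm", "kwargs": {
  "rows": [
    {"dp":[0,0.5,0],"jaw":1.5,"angular":[0,0,0]},
    {"dp":[0,1,0],"jaw":1.5,"angular":[0,0,0]},
    {"dp":[0,1.5,0],"jaw":1.5,"angular":[0,0,0]},
    {"dp":[0,2,0],"jaw":1.5,"angular":[0,0,0]},
    {"dp":[0,2.5,0],"jaw":1.5,"angular":[0,0,0]}
  ]
}}

```text
time: 5.5
position: [0.5004, -0.0859, 0.0265]
tcp_rot: [0.001, -0.085, 0.996, -0.0]
ft_force: [5.5, -0.5, -3.0]
grip_width: 0.0235
finger_force: 59.8
```

Call:
{"fn": "step_arm", "kwargs": {
  "rows": [
    {"dp":[0,0.5,0],"jaw":1.5,"angular":[0,0,0]},
    {"dp":[0,1,0],"jaw":1.5,"angular":[0,0,0]},
    {"dp":[0,1.5,0],"jaw":1.5,"angular":[0,0,0]},
    {"dp":[0,2,0],"jaw":1.5,"angular":[0,0,0]},
    {"dp":[0,2.5,0],"jaw":1.5,"angular":[0,0,0]}
  ]
}}

```text
time: 5.92
position: [0.4962, -0.0613, 0.0265]
tcp_rot: [0.001, -0.085, 0.996, -0.0]
ft_force: [4.7, 0.1, -2.4]
grip_width: 0.0236
finger_force: 59.7
```

Call:
{"fn": "step_arm", "kwargs": {
  "rows": [
    {"dp":[0,0.5,0],"jaw":1.5,"angular":[0,0,0]},
    {"dp":[0,0.9,0],"jaw":1.5,"angular":[0,0,0]},
    {"dp":[0,1.2,0],"jaw":1.5,"angular":[0,0,0]},
    {"dp":[0,1.4,0],"jaw":1.5,"angular":[0,0,0]},
    {"dp":[0,1.6,0],"jaw":1.5,"angular":[0,0,0]}
  ]
}}

```text
time: 6.33
position: [0.4934, -0.0456, 0.0265]
tcp_rot: [0.001, -0.085, 0.996, -0.0]
ft_force: [4.6, -1.9, -3.8]
grip_width: 0.0232
finger_force: 59.7
```

```bash
cat > m.py <<'E'
from h import *
c=manip.capture("top"); W=cloud(c); save(c,"t_now"); z=W[...,2]
a=.171;B=np.array([[np.cos(a),np.sin(a)],[-np.sin(a),np.cos(a)]]); Q=W[...,:2]@B.T
# plates: top strip z .143-.156; books by heights
m=(Q[...,0]>.60)&(Q[...,0]<.70)&(Q[...,1]>-.25)&(Q[...,1]<.08)&(z>.135)&(z<.19)
y=Q[...,1][m]; zz=z[m]; h=np.arange(-.25,.08,.004)
for lo in h:
    k=(y>=lo)&(y<lo+.004)
    if k.sum()>5: print(round(lo,3),k.sum(),round(float(np.median(zz[k])),4))
E
python3 m.py; python3 g.py "(.507,-.1241,.0265)"
```

```text
-0.114 36 0.1516
-0.11 38 0.1518
-0.086 68 0.1736
-0.082 73 0.1726
-0.078 77 0.1723
-0.074 74 0.1721
-0.07 73 0.1714
-0.066 78 0.1726
-0.062 71 0.1716
-0.058 80 0.1748
-0.054 8 0.1752
-0.038 50 0.1568
-0.034 66 0.1582
-0.03 72 0.1575
-0.026 70 0.1567
-0.022 67 0.1572
-0.018 74 0.1571
-0.014 75 0.1591
-0.01 12 0.1581
0.002 110 0.1654
0.006 74 0.1654
0.01 74 0.1653
0.014 77 0.1651
0.018 70 0.1653
0.022 78 0.1651
0.026 75 0.1653
0.03 72 0.1653
0.034 82 0.1662
0.038 36 0.1673
0.046 54 0.1468
0.05 74 0.1499
0.054 19 0.1489
t 6.3833 p [ 0.4933 -0.0451  0.0264] F [ 4.8 -0.  -1.5] w 0.0235 yaw tool y 99.76813575458206 z [ 0.001 -0.    -1.   ] q7 1.9637730952143073
(.507,-.1241,.0265) [-0.01 -8.01 -0.  ]
```

The bookend followed 80 mm as commanded with little force. About 62 mm remain: 22 mm to the brown book, then 40 mm of inner gaps. I'll go slower from here.

Call:
{"fn": "step_arm", "kwargs": {
  "rows": [
    {"dp":[0,0.4,0],"jaw":1.5,"angular":[0,0,0]},
    {"dp":[0,0.8,0],"jaw":1.5,"angular":[0,0,0]},
    {"dp":[0,1.2,0],"jaw":1.5,"angular":[0,0,0]},
    {"dp":[0,1.5,0],"jaw":1.5,"angular":[0,0,0]},
    {"dp":[0,1.7,0],"jaw":1.5,"angular":[0,0,0]}
  ]
}}

```text
time: 6.8
position: [0.4905, -0.0287, 0.0264]
tcp_rot: [0.001, -0.085, 0.996, -0.0]
ft_force: [6.1, -1.0, -2.2]
grip_width: 0.0234
finger_force: 59.7
```

Call:
{"fn": "step_arm", "kwargs": {
  "rows": [
    {"dp":[0,0.2,0],"jaw":1.5,"angular":[0,0,0]},
    {"dp":[0,0.4,0],"jaw":1.5,"angular":[0,0,0]},
    {"dp":[0,0.6,0],"jaw":1.5,"angular":[0,0,0]},
    {"dp":[0,0.8,0],"jaw":1.5,"angular":[0,0,0]},
    {"dp":[0,1,0],"jaw":1.5,"angular":[0,0,0]}
  ]
}}

```text
time: 7.22
position: [0.4889, -0.0195, 0.0265]
tcp_rot: [0.001, -0.085, 0.996, -0.001]
ft_force: [6.1, -1.5, -2.8]
grip_width: 0.0233
finger_force: 59.7
```

Call:
{"fn": "step_arm", "kwargs": {
  "rows": [
    {"dp":[0,0.2,0],"jaw":1.5,"angular":[0,0,0]},
    {"dp":[0,0.4,0],"jaw":1.5,"angular":[0,0,0]},
    {"dp":[0,0.6,0],"jaw":1.5,"angular":[0,0,0]},
    {"dp":[0,0.8,0],"jaw":1.5,"angular":[0,0,0]},
    {"dp":[0,1,0],"jaw":1.5,"angular":[0,0,0]}
  ]
}}

```text
time: 7.63
position: [0.4873, -0.0097, 0.0265]
tcp_rot: [0.001, -0.085, 0.996, -0.001]
ft_force: [6.4, -2.2, -2.7]
grip_width: 0.0231
finger_force: 59.7
```

Call:
{"fn": "step_arm", "kwargs": {
  "rows": [
    {"dp":[0,0.2,0],"jaw":1.5,"angular":[0,0,0]},
    {"dp":[0,0.4,0],"jaw":1.5,"angular":[0,0,0]},
    {"dp":[0,0.6,0],"jaw":1.5,"angular":[0,0,0]},
    {"dp":[0,0.8,0],"jaw":1.5,"angular":[0,0,0]},
    {"dp":[0,1,0],"jaw":1.5,"angular":[0,0,0]}
  ]
}}

```text
time: 8.05
position: [0.4856, -0.0003, 0.0265]
tcp_rot: [0.001, -0.084, 0.996, -0.001]
ft_force: [6.7, -3.5, -3.6]
grip_width: 0.0233
finger_force: 59.7
```

```bash
python3 m.py; python3 g.py "(.507,-.1241,.0265)"
```

```text
-0.07 11 0.1434
-0.066 92 0.1523
-0.062 80 0.1746
-0.058 74 0.1722
-0.054 75 0.1718
-0.05 75 0.1721
-0.046 74 0.1724
-0.042 77 0.1722
-0.038 79 0.172
-0.034 59 0.175
-0.03 68 0.1588
-0.026 67 0.1568
-0.022 73 0.1569
-0.018 72 0.1568
-0.014 68 0.1571
-0.01 78 0.1589
-0.006 13 0.1599
0.002 113 0.1652
0.006 74 0.166
0.01 70 0.1653
0.014 78 0.1651
0.018 73 0.165
0.022 76 0.1654
0.026 70 0.1654
0.03 76 0.165
0.034 82 0.1657
0.038 37 0.168
0.046 53 0.1449
0.05 77 0.1505
0.054 17 0.1494
t 8.1 p [4.855e-01 2.000e-04 2.640e-02] F [ 6.  -3.1 -2.7] w 0.0237 yaw tool y 99.71267861307265 z [ 0.001 -0.001 -1.   ] q7 1.8546887204858562
(.507,-.1241,.0265) [-2.000e-02 -1.261e+01  1.000e-02]
```

View pics/t_now.png

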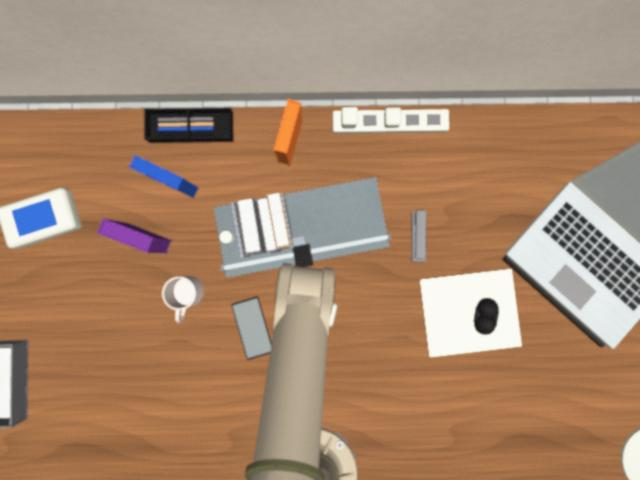

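The picture shows the upright row at (262,225) closing up, with the bookend behind the brown book. About 16 mm remain. I'll creep and watch the force.

Call:
{"fn": "step_arm", "kwargs": {
  "rows": [
    {"dp":[0,0.15,0],"jaw":1.5,"angular":[0,0,0]},
    {"dp":[0,0.3,0],"jaw":1.5,"angular":[0,0,0]},
    {"dp":[0,0.45,0],"jaw":1.5,"angular":[0,0,0]},
    {"dp":[0,0.6,0],"jaw":1.5,"angular":[0,0,0]},
    {"dp":[0,0.75,0],"jaw":1.5,"angular":[0,0,0]}
  ]
}}

```text
time: 8.52
position: [0.4843, 0.007, 0.0265]
tcp_rot: [0.001, -0.084, 0.996, -0.001]
ft_force: [6.5, -4.7, -3.7]
grip_width: 0.0236
finger_force: 59.7
```

Call:
{"fn": "step_arm", "kwargs": {
  "rows": [
    {"dp":[0,0.1,0],"jaw":1.5,"angular":[0,0,0]},
    {"dp":[0,0.2,0],"jaw":1.5,"angular":[0,0,0]},
    {"dp":[0,0.3,0],"jaw":1.5,"angular":[0,0,0]},
    {"dp":[0,0.4,0],"jaw":1.5,"angular":[0,0,0]}
  ]
}}

```text
time: 8.85
position: [0.4838, 0.0103, 0.0265]
tcp_rot: [0.001, -0.084, 0.996, -0.001]
ft_force: [6.7, -5.2, -3.9]
grip_width: 0.0235
finger_force: 59.6
```

Call:
{"fn": "step_arm", "kwargs": {
  "rows": [
    {"dp":[0,0.07,0],"jaw":1.5,"angular":[0,0,0]},
    {"dp":[0,0.14,0],"jaw":1.5,"angular":[0,0,0]},
    {"dp":[0,0.2,0],"jaw":1.5,"angular":[0,0,0]}
  ]
}}

```text
time: 9.1
position: [0.4834, 0.0122, 0.0265]
tcp_rot: [0.001, -0.084, 0.996, -0.001]
ft_force: [6.8, -5.1, -4.2]
grip_width: 0.0235
finger_force: 59.7
```

Now at about 138.5 mm with steady friction. I'll take small steps until the force rises.

Call:
{"fn": "step_arm", "kwargs": {
  "rows": [
    {"dp":[0,0.05,0],"jaw":1.5,"angular":[0,0,0]},
    {"dp":[0,0.1,0],"jaw":1.5,"angular":[0,0,0]},
    {"dp":[0,0.15,0],"jaw":1.5,"angular":[0,0,0]}
  ]
}}

```text
time: 9.35
position: [0.4832, 0.0137, 0.0265]
tcp_rot: [0.001, -0.084, 0.996, -0.001]
ft_force: [6.5, -5.6, -3.2]
grip_width: 0.0236
finger_force: 59.7
```

```bash
python3 m.py; python3 g.py "(.507,-.1241,.0265)"
```

```text
-0.054 53 0.1516
-0.05 100 0.1633
-0.046 72 0.1726
-0.042 73 0.1721
-0.038 79 0.1721
-0.034 75 0.1724
-0.03 73 0.1723
-0.026 76 0.172
-0.022 84 0.1737
-0.018 50 0.1618
-0.014 66 0.1565
-0.01 68 0.1577
-0.006 71 0.1574
-0.002 69 0.1576
0.002 73 0.1576
0.006 96 0.1612
0.01 67 0.1671
0.014 75 0.1655
0.018 75 0.1653
0.022 75 0.165
0.026 75 0.1652
0.03 72 0.1655
0.034 76 0.1656
0.038 70 0.1652
0.042 83 0.1676
0.046 30 0.1493
0.05 77 0.1501
0.054 18 0.15
t 9.4 p [0.4832 0.0138 0.0265] F [ 6.  -5.8 -3.1] w 0.0234 yaw tool y 99.65520816348419 z [ 0.002 -0.002 -1.   ] q7 1.8201582093092907
(.507,-.1241,.0265) [ -0.04 -13.99   0.03]
```

Call:
{"fn": "step_arm", "kwargs": {
  "rows": [
    {"dp":[0,0.05,0],"jaw":1.5,"angular":[0,0,0]},
    {"dp":[0,0.1,0],"jaw":1.5,"angular":[0,0,0]}
  ]
}}

```text
time: 9.57
position: [0.483, 0.0146, 0.0265]
tcp_rot: [0.001, -0.084, 0.996, -0.001]
ft_force: [5.8, -5.8, -3.2]
grip_width: 0.0233
finger_force: 59.7
```

Call:
{"fn": "step_arm", "kwargs": {
  "rows": [
    {"dp":[0,0.04,0],"jaw":1.5,"angular":[0,0,0]},
    {"dp":[0,0.08,0],"jaw":1.5,"angular":[0,0,0]}
  ]
}}

```text
time: 9.73
position: [0.4829, 0.0154, 0.0265]
tcp_rot: [0.001, -0.084, 0.996, -0.001]
ft_force: [7.0, -5.2, -3.2]
grip_width: 0.0234
finger_force: 59.7
```

Call:
{"fn": "step_arm", "kwargs": {
  "rows": [
    {"dp":[0,0.05,0],"jaw":1.5,"angular":[0,0,0]},
    {"dp":[0,0.1,0],"jaw":1.5,"angular":[0,0,0]}
  ]
}}

```text
time: 9.9
position: [0.4827, 0.0164, 0.0265]
tcp_rot: [0.001, -0.084, 0.996, -0.001]
ft_force: [7.0, -6.2, -3.2]
grip_width: 0.0235
finger_force: 59.7
```

Call:
{"fn": "step_arm", "kwargs": {
  "rows": [
    {"dp":[0,0.04,0],"jaw":1.5,"angular":[0,0,0]},
    {"dp":[0,0.04,0],"jaw":1.5,"angular":[0,0,0]}
  ]
}}

```text
time: 10.07
position: [0.4827, 0.0167, 0.0265]
tcp_rot: [0.001, -0.084, 0.996, -0.001]
ft_force: [6.5, -6.7, -3.9]
grip_width: 0.0235
finger_force: 59.7
```

Call:
{"fn": "step_arm", "kwargs": {
  "rows": [
    {"dp":[0,0.04,0],"jaw":1.5,"angular":[0,0,0]},
    {"dp":[0,0.08,0],"jaw":1.5,"angular":[0,0,0]}
  ]
}}

```text
time: 10.23
position: [0.4827, 0.0168, 0.0265]
tcp_rot: [0.001, -0.084, 0.996, -0.002]
ft_force: [7.2, -8.7, -4.7]
grip_width: 0.023
finger_force: 59.7
```

Call:
{"fn": "step_arm", "kwargs": {
  "rows": [
    {"dp":[0,0.04,0],"jaw":1.5,"angular":[0,0,0]},
    {"dp":[0,0.04,0],"jaw":1.5,"angular":[0,0,0]}
  ]
}}

```text
time: 10.4
position: [0.4827, 0.0168, 0.0265]
tcp_rot: [0.001, -0.084, 0.996, -0.002]
ft_force: [7.4, -10.2, -4.0]
grip_width: 0.0235
finger_force: 59.7
```

```bash
python3 m.py | sed -n '1,3p;20,40p'; python3 g.py "(.507,-.1241,.0265)"
```

```text
-0.05 68 0.1517
-0.046 101 0.1724
-0.042 70 0.1721
0.026 71 0.1659
0.03 76 0.165
0.034 77 0.1652
0.038 67 0.1655
0.042 83 0.1647
0.046 64 0.1683
0.05 46 0.1506
0.054 18 0.1494
t 10.45 p [0.4827 0.0168 0.0265] F [ 8.5 -8.6 -4.4] w 0.0239 yaw tool y 99.58934476834862 z [ 0.002 -0.003 -1.   ] q7 1.810091086025245
(.507,-.1241,.0265) [ -0.05 -14.3    0.05]
```

It has stopped at 143 mm (142.6 expected) while the force rose to 10 N, so the row is snug. Now I'll push the knob home.

Call:
{"fn": "step_arm", "kwargs": {
  "rows": [
    {"dp":[-0.3,0,0],"jaw":1.5,"angular":[0,0,0]},
    {"dp":[-0.6,0,0],"jaw":1.5,"angular":[0,0,0]},
    {"dp":[-0.9,0,0],"jaw":1.5,"angular":[0,0,0]},
    {"dp":[-1.2,0,0],"jaw":1.5,"angular":[0,0,0]},
    {"dp":[-1.5,0,0],"jaw":1.5,"angular":[0,0,0]}
  ]
}}

```text
time: 10.87
position: [0.4967, 0.0192, 0.0263]
tcp_rot: [0.0, -0.083, 0.997, -0.002]
ft_force: [-3.1, -10.0, -0.4]
grip_width: 0.0235
finger_force: 60.4
```

Call:
{"fn": "step_arm", "kwargs": {
  "rows": [
    {"dp":[-0.1,0,0],"jaw":1.5,"angular":[0,0,0]},
    {"dp":[-0.1,0,0],"jaw":1.5,"angular":[0,0,0]},
    {"dp":[-0.1,0,0],"jaw":1.5,"angular":[0,0,0]}
  ]
}}

```text
time: 11.12
position: [0.4967, 0.0192, 0.0263]
tcp_rot: [-0.001, -0.083, 0.997, -0.002]
ft_force: [-0.0, -9.8, 3.5]
grip_width: 0.0233
finger_force: 60.6
```

```bash
python3 - <<'E'
from k import *
c=manip.capture("wrist"); print(knob(c))
E
python3 g.py "(.4827,.0168,.0265)"
```

```text
([array([0.4813, 0.4907, 0.504 ]), array([-0.0747, -0.0648, -0.0547])], np.int64(3297))
t 11.1667 p [0.4966 0.0192 0.0263] F [-0.2 -9.2  4.3] w 0.0235 yaw tool y 99.56901492869062 z [-0.001 -0.003 -1.   ] q7 1.817482052975486
(.4827,.0168,.0265) [ 1.41 -0.01 -0.02]
```

The head is back at its original depth (0.4813 against 0.4818), so the knob is in. I'll give one more light nudge, relax the sideways preload, then release and rise.

Call:
{"fn": "step_arm", "kwargs": {
  "rows": [
    {"dp":[-0.2,0,0],"jaw":1.5,"angular":[0,0,0]},
    {"dp":[-0.2,0,0],"jaw":1.5,"angular":[0,0,0]},
    {"dp":[0,-0.06,0],"jaw":1.5,"angular":[0,0,0]},
    {"dp":[0,-0.06,0],"jaw":1.5,"angular":[0,0,0]}
  ]
}}

```text
time: 11.5
position: [0.4967, 0.0191, 0.0263]
tcp_rot: [-0.001, -0.084, 0.996, -0.001]
ft_force: [-1.4, -7.0, 3.7]
grip_width: 0.0238
finger_force: 60.4
```

Call:
{"fn": "step_arm", "kwargs": {
  "rows": [
    {"dp":[0,0,0],"jaw":3,"angular":[0,0,0]},
    {"dp":[0,0,0],"jaw":4.5,"angular":[0,0,0]},
    {"dp":[0,0,0],"jaw":5,"angular":[0,0,0]},
    {"dp":[0,0,-1],"jaw":5,"angular":[0,0,0]},
    {"dp":[0,0,-4],"jaw":5,"angular":[0,0,0]}
  ]
}}

```text
time: 11.92
position: [0.4942, 0.0223, 0.0637]
tcp_rot: [-0.004, -0.085, 0.996, -0.001]
ft_force: [-0.7, 0.3, -0.0]
grip_width: 0.0497
finger_force: 0.0
```

Call:
{"fn": "step_arm", "kwargs": {
  "rows": [
    {"dp":[0,0,-4],"jaw":5,"angular":[0,0,0]},
    {"dp":[0,0,-8],"jaw":5,"angular":[0,0,0]},
    {"dp":[0,0,-12],"jaw":5,"angular":[0,0,0]},
    {"dp":[0,0,-12],"jaw":5,"angular":[0,0,0]}
  ]
}}

```text
time: 12.25
position: [0.5013, 0.0222, 0.1949]
tcp_rot: [0.006, -0.085, 0.996, 0.001]
ft_force: [1.8, -0.1, 0.6]
grip_width: 0.0504
finger_force: 0.0
```

```bash
python3 m.py; python3 - <<'E'
from k import *
c=manip.capture("wrist"); save(c,"wrist3"); np.savez("wrist3",**c)
print(knob(c,(215,262,300,345)))
E
python3 g.py
```

```text
-0.05 66 0.1517
-0.046 102 0.1734
-0.042 71 0.1725
-0.038 76 0.1721
-0.034 76 0.1727
-0.03 76 0.172
-0.026 73 0.1727
-0.022 77 0.1726
-0.018 77 0.1747
-0.014 49 0.1591
-0.01 69 0.1569
-0.006 73 0.157
-0.002 70 0.157
0.002 67 0.1573
0.006 79 0.1577
0.01 90 0.1635
0.014 67 0.166
0.018 78 0.1647
0.022 73 0.1654
0.026 75 0.1654
0.03 75 0.1653
0.034 72 0.1651
0.038 81 0.1654
0.042 69 0.1656
0.046 68 0.1674
0.05 45 0.1503
0.054 18 0.1494
([array([0.4834, 0.4955, 0.5198]), array([-0.0775, -0.0641, -0.0511])], np.int64(870))
t 12.35 p [0.4985 0.0225 0.1888] F [ 0.2  0.7 -0.5] w 0.0504 yaw tool y 99.77545766791195 z [ 0.004  0.002 -1.   ] q7 1.7068914590098665
```

View pics/wrist3.png

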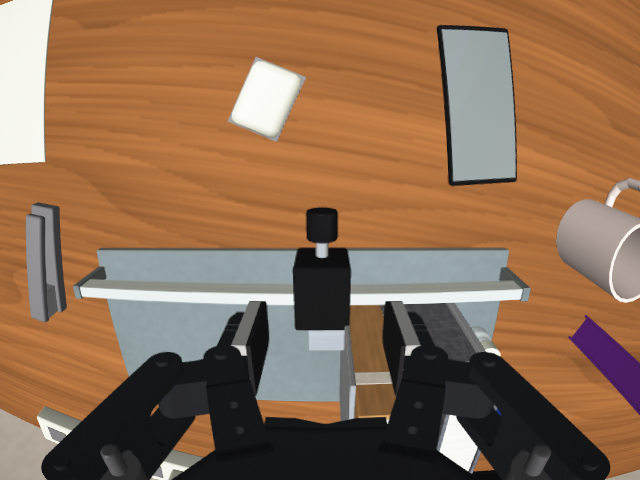

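The wrist view shows the head at (321,224) close in front of the block at (321,290), as at the start, and the books upright behind the bookend. I'll check the knob depth once more with the arm settled.

Call:
{"fn": "step_arm", "kwargs": {
  "rows": [
    {"dp":[0,0,0],"jaw":5,"angular":[0,0,0]},
    {"dp":[0,0,0],"jaw":5,"angular":[0,0,0]},
    {"dp":[0,0,0],"jaw":5,"angular":[0,0,0]},
    {"dp":[0,0,0],"jaw":5,"angular":[0,0,0]}
  ]
}}

```text
time: 12.68
position: [0.4967, 0.0221, 0.1852]
tcp_rot: [-0.001, -0.085, 0.996, -0.0]
ft_force: [0.2, -0.3, -0.2]
grip_width: 0.0501
finger_force: 0.0
```

```bash
python3 - <<'E'
from k import *
c=manip.capture("wrist"); g=c["img"].max(-1)
print(knob(c,(200,246,300,345)), "start .4818 .4922 .5039"); print(g[200:260,321].tolist())
c=dict(np.load("wrist1.npz"));print(c["img"].max(-1)[215:275,323].tolist())
E
python3 g.py
```

```text
([array([0.4816, 0.4906, 0.5005]), array([-0.0747, -0.0641, -0.0543])], np.int64(716)) start .4818 .4922 .5039
[182, 181, 180, 178, 176, 173, 174, 175, 178, 177, 174, 175, 174, 175, 135, 65, 15, 16, 15, 16, 15, 15, 35, 39, 33, 30, 31, 30, 31, 31, 30, 30, 29, 30, 29, 28, 30, 30, 29, 29, 29, 30, 29, 29, 29, 30, 30, 29, 29, 29, 27, 75, 212, 214, 214, 213, 214, 213, 213, 213]
[144, 144, 146, 146, 145, 86, 34, 11, 11, 11, 13, 13, 13, 25, 31, 27, 25, 25, 26, 26, 24, 24, 25, 25, 24, 24, 24, 25, 25, 24, 25, 24, 24, 25, 24, 25, 24, 25, 25, 24, 23, 23, 39, 108, 186, 186, 186, 186, 186, 186, 186, 186, 186, 186, 186, 186, 185, 139, 65, 11]
t 12.7333 p [0.4969 0.0221 0.1854] F [ 0.1  0.2 -0.8] w 0.0499 yaw tool y 99.74759262042053 z [-0.002 -0.001 -1.   ] q7 1.7071920535703948
```

The knob is in (front edge 0.4816 against 0.4818 at the start), the row is snug, and the arm is clear and at rest. I'm handing the job in.

```bash
python3 -c "
from rig import manip
print(manip.sign_off())"
```

```text
the job is handed in; nothing more can be done
None
```

I pulled the lock knob out, slid the bookend about 143 mm until the three books stood snug and upright against the end plate, pushed the knob home, and handed the job in at about 13 s; no verdict was returned.

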